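Lock the portafilter into the espresso machine by feel

TASK

Get the espresso machine ready to brew into the mug that stands on its tray: take the portafilter off the tamping stand, offer it up level into the group from below with its handle out to the machine's left, and swing the handle round towards the front until it pulls up and grips firmly on the gasket. How far round that is depends on how worn the gasket is, so go by feel: properly tight, but never forced. Let go with the portafilter held level, and leave the mug and the other things as they are.

Things in the scene. Friction and masses are not known exactly. Their poses are not given: they have to be found in the camera images.
- portafilter: Loose, 0.42 kg: steel cup 75 mm across, 50 mm high, black handle on one side (203 mm in all). Origin: centre of the cup's underside; z up its axis, rim at z = 50; handle along -x, centre line at z = 12. Steel neck 16 mm thick to 77 mm from the axis, then the grip. Centre of mass 30 mm towards the handle. Starts level in the tamping stand, handle to the robot's left (+y, within 25 degrees).
- handle_grip (a point): Middle of the portafilter's black, flat-sided grip, 122 mm from the cup's axis, 12 mm above the underside; axes as the portafilter. The grip is 26 mm wide (y), 24 mm high, and runs from 77 to 165 mm from the axis. Pinch it here from above, firmly, so that the heavy cup does not droop.
- lug_a (a point): Outer end of one of the portafilter's two lugs, 47.5 mm from its axis along +y; the other is on the far side, at -y. Lugs are 16 mm wide, 8 mm thick, 35 to 43 mm above the underside.
- espresso_machine: Fixed, steel. Origin: on the worktop below the group's axis; x points to its back, y to its left as seen from the front. Body: box 220 mm wide, 72 to 272 mm behind the axis, 308 mm high. Drip tray: to 92 mm in front of the axis and 100 mm either side, top 30 mm. A steam wand hangs 30 mm behind the axis, 98 mm to the right. The group: a round bell 114 mm across on the axis, 191 to 296 mm high.
- group_mouth (a point): Centre of the group's open underside, 191 mm above the worktop; axes as the machine. Inside is a collar with a lip 40 mm from the axis (cup 38, lugs 47.5) and two ledges above it. Gaps in the ledges let the lugs up when the portafilter's yaw is the machine's minus 75 degrees (68 to 95 will do). Lifted there, the rim meets the gasket with the underside 165 to 168 mm above the worktop.
- entry_point (a point): Where handle_grip is when the portafilter is offered up and its rim meets the gasket: 122 mm from the group's axis, handle 75 degrees to the left of straight front, 177 mm above the worktop.
- cam_ledges (a point): Centre of the two cam ledges in the collar. Handle swung anticlockwise seen from above (from the left towards the front): from about 20 degrees after the entry the lugs lie over the ledges, so it cannot drop, but it is loose and droops if let go. The ledges rise 0.1 mm a degree and draw it up. The rim bears on the gasket 35 to 75 degrees after the entry, the later the more worn.
- front_point (a point): Where handle_grip is when the handle points straight to the machine's front, 75 degrees past the entry. The portafilter becomes tight between 25 degrees before here and 25 past it. Friction keeps the handle where it is left.
- gasket: Rubber ring in the group that the rim seals on; origin: centre of its lower face; height varies 3 mm with wear. At 20 N from the rim it is tight; 100 N crushes it. Pushing the handle round at handle_grip takes 1 to 4 N while loose, 5 to 11 N for 20 N on the gasket, 10 to 20 N for 60 N (more if fingers drag the handle down). Stop at about 15 N (1.8 N m about the axis); over 25 N is forcing.
- tamping_stand: Fixed: dark wooden block 140 x 96 x 35 mm with a steel fence round the cup's far half and a notched steel rest under the neck, both up to 59 mm high. Origin: on the worktop below the cup's axis; axes as the portafilter lying in it. The cup's underside rests 38 mm above the worktop. Lift the portafilter straight up by 30 mm first.
- mug: Blue mug, loose, 84 mm across, 91 mm high, on the drip tray under the group, rim 121 mm above the worktop. Origin 15 mm beside the centre of its underside. To be left standing there.
- tamper: Coffee tamper, loose, 57 mm across, 89 mm high, steel foot and dark wooden knob, on the worktop by the tamping stand. Origin: centre of its underside. To be left alone.
- coffee_jar: Jar of ground coffee, loose, 91 mm across, 185 mm high, by the machine's right side. Origin: centre of its underside. To be left alone.
- bowl_counter: White bowl, loose, 150 mm across, 67 mm high, at the right end of the worktop. To be left alone.
- fork: Fork, loose, 193 mm long, near the front on the right. To be left alone.
There are look-alikes about, which are no part of the job. Of the things that look like the mug, the larger one is meant.

How it is judged:
On the way, in this order (a step that is already met when the one before it is completed fails the run):
1. the portafilter is lifted clear of the tamping stand (height (world z) of portafilter above 0.08 m), for 0.1 s.
2. its lugs are up inside the collar of the group (z of portafilter in the frame of espresso_machine above 0.158 m and horizontal distance between portafilter and group_mouth below 0.006 m), for 0.1 s.
At the end, for the whole second after the job is handed in: The portafilter hangs in the group by its lugs (underside more than 158 mm above the worktop, within 6 mm of the group's axis, within 2.3 degrees of level), its rim presses on the gasket with more than 20 N, it is still, and the mug stands upright (all of step 2 and contact force between portafilter and gasket above 20 N and angle between portafilter's own z axis and vertical below 0.04 rad and linear speed of portafilter below 0.01 m/s and angular speed of portafilter below 0.05 rad/s and angle between mug's own z axis and vertical below 0.1 rad and linear speed of mug below 0.02 m/s); the robot touches nothing.
It fails at once if the gasket is crushed: more than 100 N on it (contact force between portafilter and gasket above 100 N).
It fails at once if the mug is shifted by more than 25 mm or tipped (distance of mug from where it was at the start of the episode above 0.025 m or angle between mug's own z axis and vertical above 0.35 rad).
It fails at once if tamper, coffee jar, bowl or fork is shifted by more than 40 mm (distance of any of tamper, coffee_jar, bowl_counter, fork from where it was at the start of the episode above 0.04 m).
It also fails if it takes over 72 s, if anything falls off the work surface, if the arm or the gripper's body presses on something with over 40 N, if the wrist force passes 120 N, or if a joint passes its speed limit or range.

ROBOT

A 7-joint arm with a two-finger parallel gripper is mounted at the origin on a cart in front of the work surface, level with it; the furniture and walls round the work are solid. World frame = base frame: x ahead of the robot, y to its left, z up, the work surface at z = 0. Lengths are in m, angles in rad, forces in N, time in s.
With the tool pointing down it reaches from about 0.4 to 0.875 m from the base axis. Payload 19.3 kg.
Tool frame: the origin (TCP) lies on the mounting face of the last link; the fingertips stand 173 mm ahead of it and the grasp point (between the pads) lies 155 mm ahead of it; z points along the fingers, y is the line along which they close (so a half turn about z gives the same grasp; the last joint's range is limited). The gripper opens to 85 mm and grips with 20 to 120 N. Pads are 22 mm wide; open, the fingers measure 114 mm over their backs; the gripper's body (76 mm by 85 mm) begins 54 mm behind the grasp point. The pads swing forward as they close: fully open they stand 13 mm farther back than shut.
Start: joints at [1.228, 0.521, -0.036, 1.599, 0.021, 1.021, -0.113], TCP at [0.168, -0.602, 0.405] pointing down, gripper open.
Joint ranges: [-2.91, 2.91], [-0.3, 2.13], [-1.5, 1.42], [0.17, 2.43], [-1.26, 4.41], [0.16, 1.93], [-2.52, 2.52]. Speed limits (rad/s): [1.89, 1.89, 2.39, 2.39, 3.01, 3.01, 3.01].

INTERFACE

Orientations are given as [roll, pitch, yaw] about the fixed x, y, z axes, in that order (R = Rz(yaw) Ry(pitch) Rx(roll)).
In Python, from workcell import bot, vision gives the robot as it stands.
- The arm moves only by the shell command python3 -m creep 'ROWS' [FORCE]. ROWS is JSON, a list that holds one entry, the list of rows, each a list of 7 numbers: the opening, from -1 (shut) to 1 (fully open), then the shift along the tool's x, y, z in cm, then the turn, a rotation vector about the tool's x, y, z in rad. In form: [[[grip, tx, ty, tz, rx, ry, rz], ...]]. A call has 1 to 12 rows; each row shifts and turns the commanded pose from where the row before left it, along the tool's axes as they then stand; what a row does not reach is not made up. A row lasts 1/8 s, in which the tool goes at most 62.5 mm and 10.7 degrees, less where a joint would pass 70% of its speed; a pose out of reach is approached as far as the arm can. A call with a gripper value outside its range is refused whole. The fingers move at their own pace and stop on an object; FORCE is the grip in N (left out, the last holds). Time passes only in rows, so rows that do not move let the fingers close. It gives the time, the measured TCP pose, the force, the opening and the grip force at its end, in the units of the state.
- bot.observe(): the state, without advancing time (a new reading comes with each control period).
- vision.grab_frame(name): name is "scene" or "top" or "wrist"; returns a dict with "image" (384x512x3 uint8, blue, green, red), "depth" (384x512 float32, m along the optical axis (not along the pixel's ray), 0 where there is no reading), "fovy" (degrees; the focal length in pixels is half the picture's height over the tangent of half this angle, whatever the lens; pixels are square), "cx", "cy" (the principal point, pixels), "cam_to_world" (4x4, takes a point from camera to world coordinates); the wrist camera has in their place "tool_from_camera" (4x4, takes a point from camera to tool coordinates, whose origin is the TCP and whose axes are the flange's). Camera axes: x right, y down, z forward; pixel columns grow to the right and rows downward; lengths in m; the calibration is good to about 2 mm. A picture is of the moment at which its call begins: read the wrist's pose just before it.
- bot.job_done(): hands the job in; it is judged then, once.
The state is a dict: "clock": time; "qpos": joint angles; "qd": joint speeds; "joint_efforts": joint torques, N m; "position": TCP position; "tool_rot": TCP orientation; "force": force on the tool from outside, world axes, zero at the start; "moment": the same for the moment, N m; "grip_width": finger opening in m; "finger_force": force on a finger pad.
Only numpy, scipy, OpenCV 4.12 (cv2) and the standard library are available. Lean on these libraries where they do the work, as an engineer would, in place of code of your own. Each camera call takes 0.05 s, during which the arm holds its last target. There are 200 camera calls.

## Working session

There is one attempt and no reset: what is moved stays moved. The work goes in short steps, Python scripts to look and compute and a shell command to move; the robot and the scene stay as the last step left them, time stands still between calls to the robot, and variables do not carry over. Pictures are saved under pics/ and viewed, at most 10 in all, crops included, and the job is handed in when it is done.

```bash
ls; mkdir -p pics; cat > h.py <<'E'
import numpy as np, cv2
from workcell import bot, vision
from scipy.spatial.transform import Rotation as R
np.set_printoptions(precision=4,suppress=True)
def grab(n,fn=None):
    f=vision.grab_frame(n)
    if fn: cv2.imwrite('pics/'+fn,f['image'])
    return f
def cloud(f,T=None):
    T=f['cam_to_world'] if T is None else T
    d=f['depth'];h,w=d.shape;F=h/2/np.tan(np.radians(f['fovy'])/2)
    u,v=np.meshgrid(np.arange(w),np.arange(h))
    P=np.stack([(u-f['cx'])/F*d,(v-f['cy'])/F*d,d],-1)
    T=np.array(T);W=P@T[:3,:3].T+T[:3,3];W[d==0]=np.nan
    return W
def tool():
    s=bot.observe();T=np.eye(4);T[:3,:3]=R.from_euler('xyz',s['tool_rot']).as_matrix();T[:3,3]=s['position'];return s,T
E
python3 - <<'E'
from h import *
s,T=tool();print(s);print(T)
for n in('scene','top'):
    f=grab(n,n+'0.png');np.save(n+'.npy',cloud(f));print(n,np.array(f['cam_to_world']),f['fovy'],f['cx'],f['cy'])
a=cv2.imread('pics/scene0.png')
cv2.imwrite('pics/s0.png',cv2.resize(a,(768,576)))
a=cv2.imread('pics/top0.png')
cv2.imwrite('pics/t0.png',cv2.resize(a,(768,576)))
E
```

```text
pics
{'clock': 0.0, 'qpos': array([ 1.2278,  0.522 , -0.0363,  1.6   ,  0.0212,  1.0211, -0.1128]), 'qd': array([-0.0001, -0.0004,  0.0003,  0.0002, -0.0005,  0.0005, -0.0002]), 'joint_efforts': array([ -0.0001, -92.7115,   1.9801, -36.9942,   0.0177,   0.008 ,
         0.    ]), 'position': array([ 0.1683, -0.6018,  0.4041]), 'tool_rot': array([-3.1405,  0.0001,  0.2728]), 'force': array([ 0.7165, -0.9474, -0.3299]), 'moment': array([ 0.0054, -0.0175,  0.0253]), 'finger_force': 0.0, 'grip_width': 0.0853811577711698}
[[ 0.963   0.2694 -0.0004  0.1683]
 [ 0.2694 -0.963   0.001  -0.6018]
 [-0.0001 -0.0011 -1.      0.4041]
 [ 0.      0.      0.      1.    ]]
scene [[-0.7386 -0.422   0.5258 -0.1365]
 [-0.6742  0.4608 -0.5772  0.6865]
 [ 0.0013 -0.7808 -0.6248  1.004 ]
 [ 0.      0.      0.      1.    ]] 51.498612316863415 256.95721594996706 190.92984601120983
top [[-0.1341 -0.786   0.6035 -0.547 ]
 [-0.991   0.1051 -0.0832  0.0357]
 [ 0.002  -0.6092 -0.793   1.5852]
 [ 0.      0.      0.      1.    ]] 43.816311826223995 255.97279956172997 196.13505882387983
```

View pics/s0.png

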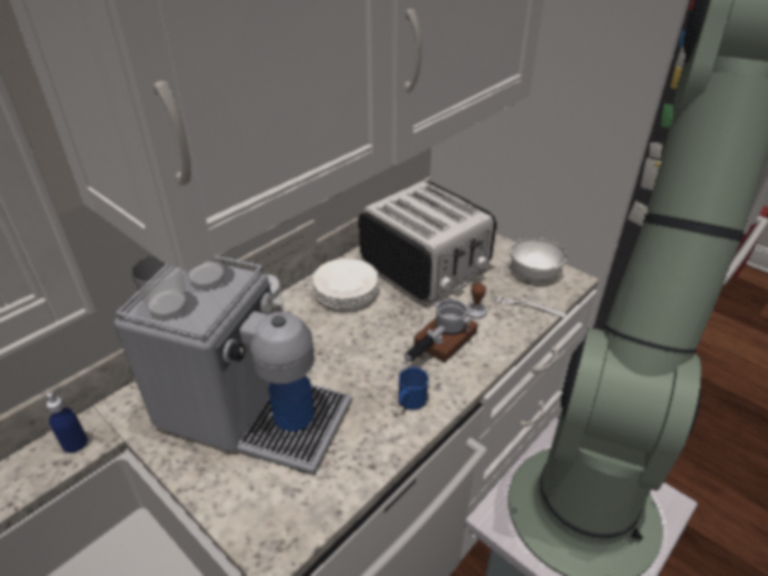

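View pics/t0.png

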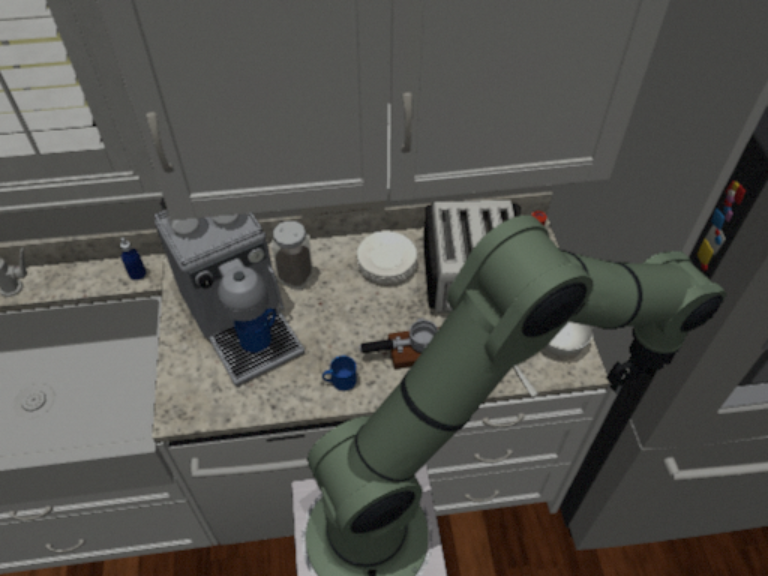

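The scene shows the machine at left, with bell at scene px (282,345) of 768 and top px (243,290). The mug is on its tray. The portafilter is on the stand with its cup at top px (423,335) and its handle tip at (363,348).

```bash
python3 - <<'E'
from h import *
from scipy.optimize import least_squares
S=np.load('scene.npy');T=np.load('top.npy')
def at(C,u,v): return C[int(v/1.5),int(u/1.5)]
for n,C,pts in(('top',T,[(243,290),(243,275),(422,335),(422,328),(363,348),(385,346),(395,365),(240,388),(301,354),(212,342),(343,365),(190,228),(230,220),(292,232)]),('scene',S,[(282,320),(282,345),(452,318),(412,354),(240,440),(312,466),(350,395),(478,290),(120,312),(262,260),(190,270)])):
    for p in pts: print(n,p,at(C,*p))
A=np.vstack([S.reshape(-1,3),T.reshape(-1,3)]);A=A[~np.isnan(A).any(1)];np.save('A.npy',A)
c0=at(T,243,290)[:2]
for nm,C in(('s',S.reshape(-1,3)),('t',T.reshape(-1,3))):
    m=(abs(C[:,2]-.225)<.03)&(np.hypot(*(C[:,:2]-c0).T)<.1);P=C[m]
    # bell fit r=57
    r=least_squares(lambda c:np.hypot(P[:,0]-c[0],P[:,1]-c[1])-.057,c0,loss='soft_l1',f_scale=.003);print(nm,'bell',r.x,m.sum(),np.median(abs(r.fun)))
E
```

```text
top (243, 290) [0.5007 0.2191 0.2827]
top (243, 275) [0.5433 0.218  0.2853]
top (422, 335) [ 0.4839 -0.2056  0.0408]
top (422, 328) [ 0.4973 -0.2072  0.0556]
top (363, 348) [ 0.4496 -0.0485  0.0606]
top (385, 346) [ 0.4523 -0.1027  0.0594]
top (395, 365) [ 0.4098 -0.124   0.0289]
top (240, 388) [0.4102 0.2704 0.0053]
top (301, 354) [0.4863 0.1136 0.0094]
top (212, 342) [0.5422 0.339  0.0274]
top (343, 365) [0.4289 0.0086 0.0268]
top (190, 228) [0.6627 0.3359 0.3336]
top (230, 220) [0.6864 0.2418 0.3266]
top (292, 232) [0.7575 0.104  0.1875]
scene (282, 320) [0.5292 0.2272 0.2982]
scene (282, 345) [0.5029 0.2529 0.2713]
scene (452, 318) [ 0.4417 -0.1737  0.0909]
scene (412, 354) [ 0.4523 -0.0441  0.0633]
scene (240, 440) [0.5678 0.3389 0.0312]
scene (312, 466) [0.423  0.2798 0.0244]
scene (350, 395) [0.498  0.1042 0.0195]
scene (478, 290) [ 0.4641 -0.3062  0.0838]
scene (120, 312) [0.7232 0.4214 0.3265]
scene (262, 260) [0.8856 0.0173 0.141 ]
scene (190, 270) [0.701  0.2914 0.3559]
s bell [0.5409 0.2296] 704 0.00084508644432401
t bell [0.5374 0.2303] 397 0.0015748593782219378
```

```bash
python3 - <<'E'
from h import *
from scipy.optimize import least_squares
S=np.load('scene.npy').reshape(-1,3);T=np.load('top.npy').reshape(-1,3)
c=np.array([.5395,.230])
for nm,A in(('s',S),('t',T)):
    A=A[~np.isnan(A).any(1)]
    def loc(p,P): 
        cs,sn=np.cos(p[2]),np.sin(p[2]);d=P[:,:2]-p[:2];return np.c_[d@[cs,sn],d@[-sn,cs]]
    L=loc([*c,np.radians(23)],A);z=A[:,2]
    B=A[(abs(L[:,0]-.072)<.02)&(abs(L[:,1])<.1)&(abs(L[:,1])>.04)&(z>.06)&(z<.28)]
    D=A[(abs(L[:,1]-.11)<.02)&(L[:,0]>.085)&(L[:,0]<.26)&(z>.06)&(z<.28)]
    bell=A[(abs(np.hypot(*L.T)-.057)<.012)&(z>.196)&(z<.25)&(L[:,0]<.02)]
    def res(p):
        r=[np.hypot(bell[:,0]-p[0],bell[:,1]-p[1])-.057,(loc(p,B)[:,0]-.072)]
        if len(D)>50:r.append((loc(p,D)[:,1]-.11))
        return np.concatenate(r)
    r=least_squares(res,[*c,.4],loss='soft_l1',f_scale=.002);print(nm,r.x,np.degrees(r.x[2]),len(bell),len(B),len(D),np.median(abs(r.fun)))
    # yaw from plane normals alone
    for Q,n in((B,'front'),(D,'left')):
        if len(Q)>50:
            best=min(np.arange(0,45,.25),key=lambda a:np.median(abs((q:=Q[:,:2]@([np.cos(np.radians(a)),np.sin(np.radians(a))] if n=='front' else [-np.sin(np.radians(a)),np.cos(np.radians(a))]))-np.median(q))));print(n,best)
    # tray top edges
    tr=A[(abs(z-.03)<.004)&(L[:,0]<.06)&(L[:,0]>-.11)&(abs(L[:,1])<.12)]
    if len(tr): print('tray',cv2.minAreaRect((tr[:,:2]*1000).astype(np.float32)))
    # portafilter grip: top z~.062 ; cup
    g=A[(abs(A[:,0]-.45)<.05)&(A[:,1]>-.14)&(A[:,1]<-.02)&(z>.052)&(z<.075)]
    m=g[:,:2].mean(0);u=np.linalg.svd(g[:,:2]-m)[2][0];u=u*np.sign(u[1])
    t=(g[:,:2]-m)@u;print('grip',m,'dir',np.degrees(np.arctan2(u[1],u[0])),'range',m+u*t.min(),m+u*t.max(),np.percentile(g[:,2],[50,90]),len(g))
    rim=A[(np.hypot(A[:,0]-.465,A[:,1]+.195)<.07)&(z>.080)&(z<.094)]
    rr=least_squares(lambda p:np.hypot(rim[:,0]-p[0],rim[:,1]-p[1])-.0365,[.465,-.195],loss='soft_l1',f_scale=.002);print('cup',rr.x,len(rim),np.median(abs(rr.fun)))
    mk=A[(abs(z-.119)<.004)&(np.hypot(*loc([*c,.4],A).T)<.08)]
    print('mugrim',mk.mean(0) if len(mk) else 0,len(mk))
f=cv2.imread('pics/top0.png')[195:265,215:325];g=cv2.imread('pics/scene0.png')[180:300,230:350]
cv2.imwrite('pics/c1.png',np.hstack([cv2.resize(f,(440,280),interpolation=2),cv2.resize(g,(280,280),interpolation=2)]))
E
```

```text
s [0.5398 0.2296 0.4101] 23.498711233910957 550 859 2620 0.0008418005361740255
front 23.75
left 23.5
tray ((524.1444702148438, 225.9193878173828), (150.910400390625, 194.82859802246094), 23.190523147583008)
grip [ 0.4583 -0.0825] dir 95.46761344853587 range [ 0.4638 -0.14  ] [ 0.452  -0.0158] [0.0608 0.0645] 185
cup [ 0.4661 -0.202 ] 124 0.0014842279679714195
mugrim [0.5345 0.2441 0.1191] 108
t [0.5356 0.2296 0.4107] 23.529527455203493 316 827 207 0.0019002098077889468
front 23.5
left 23.5
tray ((520.1679077148438, 226.00045776367188), (157.03836059570312, 195.1802978515625), 22.817821502685547)
grip [ 0.4545 -0.0856] dir 96.2967634647789 range [ 0.4603 -0.1389] [ 0.4467 -0.0152] [0.0585 0.0636] 139
cup [ 0.4609 -0.2038] 56 0.0017897898038169886
mugrim [0.5091 0.2243 0.1181] 36
```

View pics/c1.png

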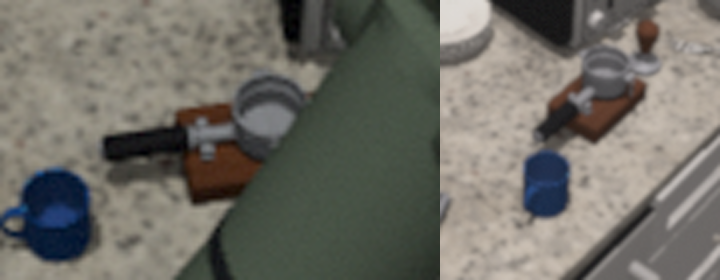

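The crop shows the handle pointing about 96° (world). Its grip runs from (105,147) to (185,138) in the crop, which agrees with the depth fit. The machine is at about (0.538, 0.230) with yaw 23.5°. Next I move to hover over the grip.

```bash
python3 -m creep '[[[1,3.25,-3.52,0,0,0,0],[1,3.25,-3.52,0,0,0,0],[1,3.25,-3.52,0,0,0,0],[1,3.25,-3.52,0,0,0,0],[1,3.25,-3.52,0,0,0,0],[1,3.25,-3.52,0,0,0,0],[1,3.25,-3.52,0,0,0,0],[1,3.25,-3.52,0,0,0,0],[1,3.25,-3.52,0,0,0,0],[1,3.25,-3.52,0,0,0,0],[1,3.25,-3.52,0,0,0,0],[1,3.25,-3.52,0,0,0,0]]]' 60; python3 -m creep '[[[1,0,0,0,0,0,-0.175],[1,0,0,0,0,0,-0.175],[1,0,0,0,0,0,-0.175],[1,0,0,0,0,0,-0.175],[1,0,0,0,0,0,-0.175],[1,0,0,0,0,0,-0.175],[1,0,0,0,0,0,-0.175],[1,0,0,0,0,0,-0.175],[1,0,0,0,0,0,0],[1,0,0,0,0,0,0]]]'
python3 - <<'E'
from h import *
s,T=tool();print(s['position'],np.degrees(s['tool_rot']),s['qpos'],s['force'])
f=grab('wrist');M=np.array(f['tool_from_camera']);print(M,f['fovy'],f['cx'],f['cy'])
C=cloud(f,T@M);np.save('w1.npy',C);cv2.imwrite('pics/w1.png',f['image'])
t=grab('top');C=cloud(t);np.save('top1.npy',C);cv2.imwrite('pics/top1.png',t['image'])
cv2.imwrite('pics/w1t.png',np.hstack([cv2.resize(f['image'],(400,300)),cv2.resize(t['image'],(400,300))]))
E
```

```text
clock: 1.6
position: [0.4306, -0.0886, 0.4047]
tool_rot: [3.142, 0.0, 0.273]
force: [0.7, -0.9, -0.3]
grip_width: 0.0852
finger_force: 0.0
clock: 2.85
position: [0.4301, -0.0901, 0.4046]
tool_rot: [-3.141, -0.0, 1.668]
force: [0.4, 0.4, 0.4]
grip_width: 0.0855
finger_force: 0.0
[ 0.4301 -0.0901  0.4046] [-179.9881   -0.0051   95.5963] [ 0.5484  0.2651 -0.5645  2.0416  0.1824  0.8829 -0.0191] [0.4174 0.4222 0.427 ]
[[-0.0002 -0.9486 -0.3164  0.0815]
 [ 1.      0.0001 -0.0011  0.0002]
 [ 0.0011 -0.3164  0.9486  0.0317]
 [ 0.      0.      0.      1.    ]] 64.9422031176314 254.34378002416423 189.63012477921978
```

View pics/w1t.png

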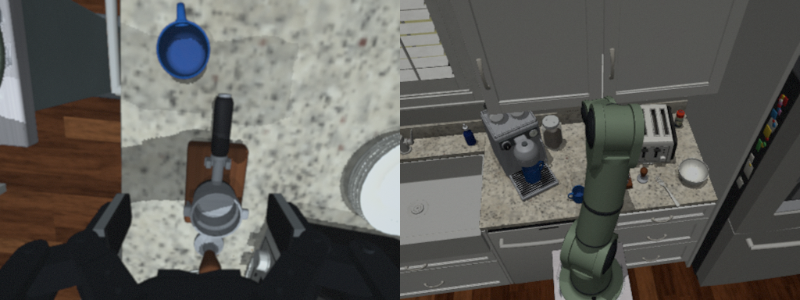

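The wrist view shows the portafilter from above: handle tip at (223,97), grip end at (218,155), and cup centre at (215,207) in the left half. The tamper is beyond the cup, and the small mug is near the handle tip.

```bash
python3 - <<'E'
from h import *
from scipy.optimize import least_squares
C=np.load('w1.npy');I=cv2.imread('pics/w1.png').astype(int);z=C[...,2]
dk=(I.max(-1)<70)&(abs(z-.062)<.014)&(abs(C[...,0]-.455)<.05)&(C[...,1]>-.15)&(C[...,1]<0)
g=C[dk];print(len(g),np.percentile(g[:,2],[5,50,95]))
r=cv2.minAreaRect((g[:,:2]*1000).astype(np.float32));print(r)
m=g[:,:2].mean(0);u=np.linalg.svd(g[:,:2]-m)[2][0];u=u*np.sign(u[1]);t=(g[:,:2]-m)@u;w=(g[:,:2]-m)@[-u[1],u[0]]
print('mid',m+u*(t.min()+t.max())/2,'dir',np.degrees(np.arctan2(u[1],u[0])),t.min(),t.max(),w.min(),w.max())
rim=C[(np.hypot(C[...,0]-.464,C[...,1]+.203)<.06)&(z>.083)&(z<.093)];print(len(rim))
for f0 in(.001,.003):
  rr=least_squares(lambda p:np.hypot(rim[:,0]-p[0],rim[:,1]-p[1])-p[2],[.464,-.203,.036],loss='soft_l1',f_scale=f0);print('cup',rr.x,np.median(abs(rr.fun)),np.median(rim[:,2]))
e=m+u*t.max()
print('handle dir from cup to tip',np.degrees(np.arctan2(*(e-rr.x[:2])[::-1])),np.hypot(*(e-rr.x[:2])))
E
```

```text
1736 [0.0537 0.0599 0.0617]
((461.3572998046875, -82.96762084960938), (26.1637020111084, 86.05220031738281), 2.1477560997009277)
mid [ 0.46  -0.083] dir 92.55911163447603 -0.046054264347446895 0.04014671435108976 -0.014276788409321691 0.01193422255468382
755
cup [ 0.4655 -0.2017  0.0354] 0.0008320204619731084 0.08667505683933674
cup [ 0.4656 -0.2018  0.0354] 0.0008692156629264772 0.08667505683933674
handle dir from cup to tip 92.63225293093907 0.16198424611592116
```

```bash
python3 -m creep '[[[1,0,0,0,0,0,0.054],[1,0.92,3.04,0,0,0,0],[1,0,0,4,0,0,0],[1,0,0,4,0,0,0],[1,0,0,4,0,0,0],[1,0,0,4,0,0,0],[1,0,0,2.5,0,0,0],[1,0,0,1.5,0,0,0],[1,0,0,0.2,0,0,0],[1,0,0,0,0,0,0]]]' 
python3 -m creep '[[[-1,0,0,0,0,0,0],[-1,0,0,0,0,0,0],[-1,0,0,0,0,0,0],[-1,0,0,0,0,0,0],[-1,0,0,0,0,0,0],[-1,0,0,0,0,0,0],[-1,0,0,0,0,0,0],[-1,0,0,0,0,0,0]]]' 110
```

```text
clock: 4.2
position: [0.4604, -0.0794, 0.2033]
tool_rot: [3.141, 0.0, 1.618]
force: [-0.9, 0.3, 0.1]
grip_width: 0.0855
finger_force: 0.0
clock: 5.2
position: [0.4602, -0.0794, 0.2028]
tool_rot: [3.141, 0.0, 1.619]
force: [-1.0, 0.5, 5.8]
grip_width: 0.0249
finger_force: 107.5
```

```bash
python3 -m creep '[[[-1,0,0,-0.5,0,0,0],[-1,0,0,-1,0,0,0],[-1,0,0,-1,0,0,0],[-1,0,0,-1.5,0,0,0],[-1,0,0,-2,0,0,0],[-1,0,0,-2,0,0,0],[-1,0,0,-2,0,0,0],[-1,0,0,-1,0,0,0],[-1,0,0,0,0,0,0],[-1,0,0,0,0,0,0]]]' 
python3 - <<'E'
from h import *
s,T=tool();print(s['position'],np.degrees(s['tool_rot']),s['force'],s['moment'])
f=grab('wrist');M=np.array(f['tool_from_camera']);cv2.imwrite('pics/w2.png',f['image'])
C=cloud(f,T@M);np.save('w2.npy',C);D=cloud(f,M);np.save('w2t.npy',D)
t=grab('scene');np.save('s2.npy',cloud(t));cv2.imwrite('pics/s2.png',t['image'])
cv2.imwrite('pics/v2.png',np.hstack([cv2.resize(f['image'],(400,300)),cv2.resize(t['image'][120:300,180:420],(400,300))]))
E
```

```text
clock: 6.45
position: [0.4599, -0.0794, 0.3122]
tool_rot: [-3.141, -0.0, 1.619]
force: [0.4, 0.5, -3.8]
grip_width: 0.0243
finger_force: 108.2
[ 0.4599 -0.0794  0.3122] [-179.9552   -0.0091   92.7468] [ 0.4199  0.5021 -3.7537] [ 0.4569  0.0429 -0.0659]
```

View pics/v2.png

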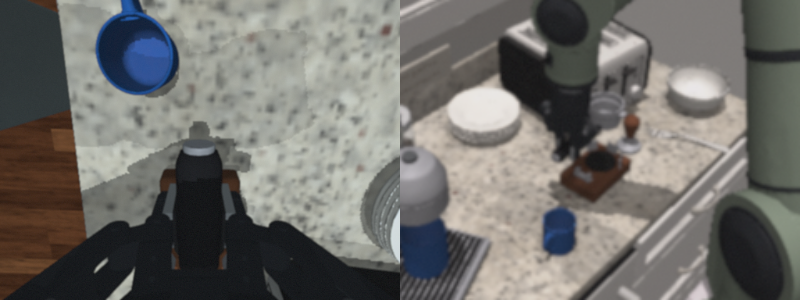

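The portafilter is held, with the cup clear of the stand. Next I check tilt and offset from the scene and top clouds.

```bash
python3 - <<'E'
from h import *
from scipy.optimize import least_squares
s,T=tool();f=grab('top');t=cloud(f);np.save('t2.npy',t)
for n,C in(('s',np.load('s2.npy')),('t',t)):
    C=C.reshape(-1,3);C=C[~np.isnan(C).any(1)]
    q=C[(np.hypot(C[:,0]-.4655,C[:,1]+.2018)<.055)&(C[:,2]>.1)&(C[:,2]<.23)];print(n,len(q),np.percentile(q[:,2],[1,50,90,99]) if len(q) else 0)
    if len(q)<30: continue
    rim=q[q[:,2]>np.percentile(q[:,2],99)-.012]
    r=least_squares(lambda p:np.hypot(rim[:,0]-p[0],rim[:,1]-p[1])-.0365,[.4655,-.2018],loss='soft_l1',f_scale=.002)
    print('rim',r.x,len(rim),np.median(abs(r.fun)))
    # full model: cylinder outer r .0375 with tilt
    # upper edge heights by azimuth
    az=np.degrees(np.arctan2(q[:,1]-r.x[1],q[:,0]-r.x[0]));rad=np.hypot(q[:,0]-r.x[0],q[:,1]-r.x[1])
    for a in range(-180,180,30):
        k=(az>=a)&(az<a+30)&(rad<.041)&(rad>.03)
        if k.sum()>3: print(a,k.sum(),q[k,2].max().round(4),np.percentile(q[k,2],90).round(4))
E
```

```text
s 402 [0.1518 0.1803 0.1958 0.1997]
rim [ 0.4655 -0.2016] 129 0.0016453035551571987
-180 15 0.1997 0.1972
-150 8 0.1993 0.1987
-120 30 0.2001 0.1967
-90 51 0.1983 0.1958
-60 56 0.198 0.1939
-30 36 0.1993 0.1939
0 7 0.1973 0.1949
60 27 0.1982 0.1965
90 40 0.2004 0.1962
120 49 0.2 0.1956
150 46 0.2001 0.1952
t 0 0
```

```bash
python3 -m creep '[[[-1,1.6,-0.5,0,0,0,0],[-1,3.2,-1,0,0,0,0],[-1,3.8,-1.2,0,0,0,0],[-1,3.8,-1.2,0,0,0,0],[-1,3.8,-1.2,0,0,0,0],[-1,3.8,-1.2,0,0,0,0],[-1,3.8,-1.2,0,0,0,0],[-1,3.8,-1.2,0,0,0,0],[-1,3.8,-1.2,0,0,0,0],[-1,3.2,-1,0,0,0,0],[-1,2.4,-0.7,0,0,0,0],[-1,1.2,-0.4,0,0,0,0]]]' 
python3 -m creep '[[[-1,0,0,0,0,0,-0.08],[-1,0,0,0,0,0,-0.14],[-1,0,0,0,0,0,-0.14],[-1,0,0,0,0,0,-0.14],[-1,0,0,0.6,0,0,-0.08],[-1,0,0,1.03,0,0,-0.044],[-1,0,0,0,0,0,0],[-1,0,0,0,0,0,0]]]' 
python3 - <<'E'
from h import *
s,T=tool();print(s['position'],np.degrees(s['tool_rot']),s['qpos'],s['force'],s['moment'])
t=grab('scene');np.save('s3.npy',cloud(t));cv2.imwrite('pics/s3.png',t['image'])
t2=grab('top');np.save('t3.npy',cloud(t2))
x=T[:3,0];print('cup est',T[:3,3]-.1223*x)
cv2.imwrite('pics/v3.png',np.hstack([cv2.resize(t['image'][120:330,60:340],(400,300)),cv2.resize(t2['image'][110:290,80:320],(400,300))]))
from scipy.optimize import least_squares
for C in(np.load('s3.npy'),np.load('t3.npy')):
  C=C.reshape(-1,3);c=(T[:3,3]-.1223*x)[:2]
  q=C[(np.hypot(C[:,0]-c[0],C[:,1]-c[1])<.045)&(C[:,2]>.170)&(C[:,2]<.19)]
  if len(q)>30:
    r=least_squares(lambda p:np.hypot(q[:,0]-p[0],q[:,1]-p[1])-.0365,c,loss='soft_l1',f_scale=.002);print('cup',r.x,len(q),q[:,2].max())
  L=np.hypot(C[:,0]-.5395,C[:,1]-.2296);b=C[(abs(L-.057)<.012)&(C[:,2]>.197)&(C[:,2]<.25)&(C[:,0]<.55)]
  if len(b)>30:
    r=least_squares(lambda p:np.hypot(b[:,0]-p[0],b[:,1]-p[1])-.057,[.5395,.2296],loss='soft_l1',f_scale=.002);print('bell',r.x,len(b),b[:,2].min())
E
```

```text
clock: 8.1
position: [0.3208, 0.2977, 0.3126]
tool_rot: [-3.141, -0.0, 1.621]
force: [1.0, 0.0, -4.3]
grip_width: 0.0246
finger_force: 108.2
clock: 9.1
position: [0.3218, 0.2964, 0.2964]
tool_rot: [-3.141, -0.0, 2.242]
force: [0.1, 0.7, -4.1]
grip_width: 0.0244
finger_force: 108.3
[0.3218 0.2964 0.2964] [-179.9859   -0.0018  128.4333] [-0.318   0.484  -0.7127  2.1461  0.5042  0.6811 -0.7053] [ 0.0717  0.7185 -4.1114] [ 0.2671  0.2568 -0.0159]
cup est [0.3978 0.2006 0.2964]
cup [0.3973 0.2001] 36 0.18282428788952598
bell [0.5407 0.2298] 405 0.19737412267795562
cup [0.3943 0.1986] 111 0.186156190106755
bell [0.5367 0.2309] 219 0.197021484558203
```

View pics/v3.png

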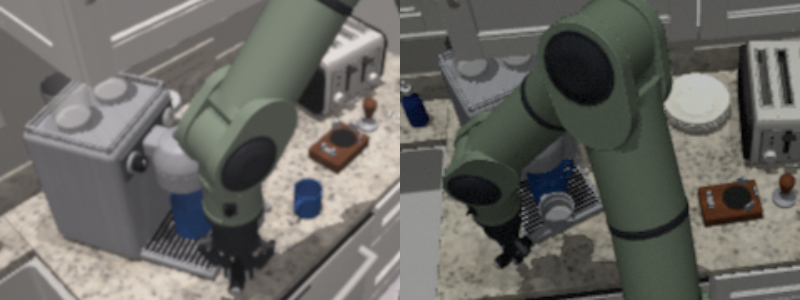

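```bash
python3 -m creep '[[[-1,-0.4,0.8,0,0,0,0],[-1,-0.7,1.4,0,0,0,0],[-1,-0.8,1.6,0,0,0,0],[-1,-0.8,1.6,0,0,0,0],[-1,-0.8,1.6,0,0,0,0],[-1,-0.8,1.6,0,0,0,0],[-1,-0.8,1.6,0,0,0,0],[-1,-0.8,1.6,0,0,0,0],[-1,-0.41,0.79,0,0,0,0],[-1,-0.2,0.4,0,0,0,0],[-1,0,0,0,0,0,0],[-1,0,0,0,0,0,0]]]' 
python3 - <<'E'
from h import *
s,T=tool();print(s['position'],np.degrees(s['tool_rot']),s['qpos'],s['force'],s['moment'])
x=T[:3,0];print('cup est',T[:3,3]-.1223*x)
f=grab('wrist');M=np.array(f['tool_from_camera']);np.save('w4.npy',cloud(f,T@M))
t=grab('scene');np.save('s4.npy',cloud(t))
cv2.imwrite('pics/v4.png',np.hstack([cv2.resize(f['image'],(400,300)),cv2.resize(t['image'][150:300,100:300],(400,300))]))
E
```

```text
clock: 10.7
position: [0.4637, 0.3263, 0.2965]
tool_rot: [-3.141, 0.0, 2.243]
force: [-1.2, -0.3, -3.9]
grip_width: 0.025
finger_force: 108.4
[0.4637 0.3263 0.2965] [-179.9894    0.0006  128.5204] [-0.2482  0.6502 -0.6711  1.8237  0.5235  0.8526 -0.5026] [-1.1555 -0.299  -3.8907] [ 0.3815  0.2156 -0.0403]
cup est [0.5399 0.2306 0.2965]
```

View pics/v4.png

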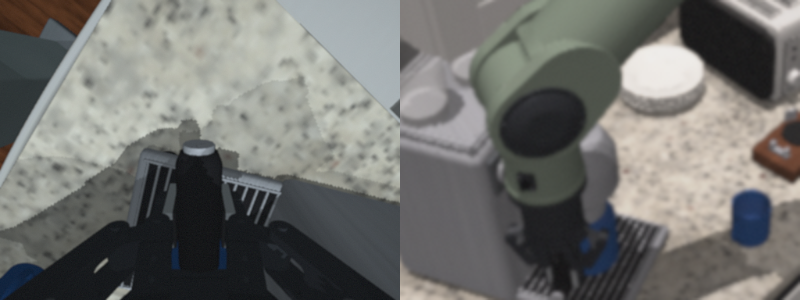

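The wrist view shows the grip held over the tray's left edge. The cup is hidden, so from here I go by feel.

```bash
python3 -m creep '[[[-1,0,0,-0.4,0,0,0],[-1,0,0,-0.4,0,0,0],[-1,0,0,-0.3,0,0,0],[-1,0,0,-0.2,0,0,0],[-1,0,0,0,0,0,0]]]'; python3 -m creep '[[[-1,0,0,-0.4,0,0,0],[-1,0,0,-0.3,0,0,0],[-1,0,0,0,0,0,0]]]'; python3 -c "
from h import *;s,T=tool();print(s['position'],s['force'],s['moment'],np.degrees(s['tool_rot']))"
```

```text
clock: 11.42
position: [0.4641, 0.3263, 0.3095]
tool_rot: [3.141, 0.0, 2.243]
force: [1.3, -0.4, -4.2]
grip_width: 0.0244
finger_force: 108.4
clock: 11.8
position: [0.4639, 0.3265, 0.3166]
tool_rot: [3.141, -0.0, 2.243]
force: [-2.5, 2.2, -4.3]
grip_width: 0.0244
finger_force: 108.5
[0.4639 0.3265 0.3166] [-2.5376  2.2444 -4.2915] [ 0.5707  0.7287 -0.1462] [179.9917  -0.0207 128.5119]
```

```bash
python3 -m creep '[[[-1,0.06,0,-0.2,0,0,0],[-1,0,0,-0.3,0,0,0],[-1,0,0,0,0,0,0]]]'; python3 -c "
from h import *;s,T=tool();print(s['position'],s['force'],s['moment'])";  python3 -m creep '[[[-1,0,0,-0.2,0,0,0],[-1,0,0,-0.2,0,0,0],[-1,0,0,0,0,0,0]]]';python3 -c "
from h import *;s,T=tool();print(s['position'],s['force'],s['moment'],np.degrees(s['tool_rot']))"
```

```text
clock: 12.18
position: [0.4638, 0.3268, 0.3217]
tool_rot: [3.141, 0.0, 2.243]
force: [-1.7, 0.6, -3.8]
grip_width: 0.0248
finger_force: 108.5
[0.4638 0.3268 0.3217] [-1.726   0.6225 -3.8074] [ 0.3232  0.396  -0.1608]
clock: 12.55
position: [0.4638, 0.3268, 0.3256]
tool_rot: [3.141, 0.0, 2.243]
force: [-0.6, -0.0, -4.2]
grip_width: 0.0247
finger_force: 108.5
[0.4638 0.3268 0.3256] [-0.5705 -0.0069 -4.1875] [ 0.3464  0.3859 -0.0705] [179.9859   0.0042 128.4921]
```

```bash
for i in 1; do python3 -m creep '[[[-1,0,0,-0.15,0,0,0],[-1,0,0,-0.15,0,0,0],[-1,0,0,0,0,0,0]]]'; python3 -c "
from h import *;s,T=tool();print(s['position'],s['force'],s['moment'])"; done; python3 -m creep '[[[-1,0,0,-0.1,0,0,0],[-1,0,0,0,0,0,0]]]';  python3 -c "
from h import *;s,T=tool();print(s['position'],s['force'],s['moment'])"
```

```text
clock: 12.92
position: [0.4637, 0.3268, 0.3285]
tool_rot: [3.141, 0.0, 2.243]
force: [-1.3, 0.7, -3.9]
grip_width: 0.0247
finger_force: 108.5
[0.4637 0.3268 0.3285] [-1.2779  0.739  -3.9343] [ 0.3269  0.3236 -0.0285]
clock: 13.18
position: [0.4637, 0.3268, 0.3295]
tool_rot: [3.142, 0.0, 2.243]
force: [-0.8, -0.3, -4.5]
grip_width: 0.0247
finger_force: 108.5
[0.4637 0.3268 0.3295] [-0.756  -0.3326 -4.5337] [0.3301 0.2914 0.0065]
```

```bash
o(){ python3 -c "
from h import *;s,T=tool();print(s['clock'],s['position'],s['force'],s['moment'])"; }; python3 -m creep '[[[-1,0,0,-0.08,0,0,0],[-1,0,0,0,0,0,0]]]' >/dev/null; o; python3 -m creep '[[[-1,0,0,-0.06,0,0,0],[-1,0,0,0,0,0,0]]]'>/dev/null; o;  python3 -m creep '[[[-1,0,0,-0.06,0,0,0],[-1,0,0,0,0,0,0]]]'>/dev/null; o
```

```text
13.425 [0.4638 0.3268 0.3303] [-0.0591  0.7504 -3.64  ] [ 0.262   0.2356 -0.0715]
13.675 [0.4637 0.3268 0.3309] [-0.4609  0.2879 -3.9227] [0.3133 0.2676 0.0124]
13.925 [0.4637 0.3268 0.3315] [-0.3763  0.2487 -4.2566] [ 0.2558  0.2622 -0.0145]
```

```bash
o(){ python3 -c "
from h import *;s,T=tool();print(s['clock'],s['position'],s['force'],s['moment'])"; }; for r in 1; do python3 -m creep '[[[-1,0,0,-0.06,0,0,0],[-1,0,0,0,0,0,0]]]' >/dev/null; o; python3 -m creep '[[[-1,0,0,-0.05,0,0,0],[-1,0,0,0,0,0,0]]]'>/dev/null; o;  done
```

```text
14.175 [0.4637 0.3268 0.3321] [-0.3751 -0.498  -3.6886] [ 0.3395  0.2374 -0.0572]
14.425 [0.4637 0.3268 0.3325] [ 0.2754 -0.7006 -4.1718] [ 0.3181  0.2566 -0.0196]
```

```bash
o(){ python3 -c "
from h import *;s,T=tool();print(s['clock'],s['position'],s['force'],s['moment'])"; }; python3 -m creep '[[[-1,0,0,-0.05,0,0,0],[-1,0,0,0,0,0,0]]]' >/dev/null; o; python3 -m creep '[[[-1,0,0,-0.05,0,0,0],[-1,0,0,0,0,0,0]]]'>/dev/null; o
```

```text
14.675 [0.4637 0.3268 0.333 ] [ 1.1256  0.019  -4.4695] [0.398  0.2621 0.024 ]
14.925 [0.4637 0.3268 0.3334] [-0.4301  1.3615 -6.3808] [0.5845 0.4728 0.0259]
```

```bash
cat > o.py <<'E'
from h import *
s,T=tool();x=T[:3,0];c=T[:3,3]-.1223*x
F=s['force'];y=T[:3,1]
print(s['clock'],'z',s['position'][2].round(4),'ang',(np.degrees(s['tool_rot'][2])%360-128.5).round(2),'ctr',c[:2],'Ft(resist)',(F@y).round(2),'Fr',(F@x).round(2),'Fz',F[2].round(2),'M',s['moment'],'tilt',(T[:2,2]*57.3).round(2))
E
python3 -m creep '[[[-1,0,0,0.08,0,0,0],[-1,-0.03,-0.853,0,0,0,-0.0698],[-1,-0.03,-0.853,0,0,0,-0.0698],[-1,0,0,0,0,0,0]]]' >/dev/null; python3 o.py;python3 -m creep '[[[-1,-0.03,-0.853,0,0,0,-0.0698],[-1,-0.03,-0.853,0,0,0,-0.0698],[-1,0,0,0,0,0,0]]]' >/dev/null; python3 o.py
```

```text
15.425 z 0.3328 ang 7.97 ctr [0.5398 0.2308] Ft(resist) 0.27 Fr 1.02 Fz -4.48 M [ 0.3773  0.5472 -0.136 ] tilt [ 0.   -0.01]
15.8 z 0.3328 ang 15.89 ctr [0.5398 0.2309] Ft(resist) 0.24 Fr 3.05 Fz -4.27 M [ 0.4428  0.732  -0.0478] tilt [-0.01  0.01]
```

```bash
python3 -m creep '[[[-1,0,-0.853,0,0,0,-0.0698],[-1,-0.03,-0.853,0,0,0,-0.0698],[-1,0,0,0,0,0,0]]]' >/dev/null; python3 o.py;python3 -m creep '[[[-1,-0.03,-0.853,0,0,0,-0.0698],[-1,-0.03,-0.853,0,0,0,-0.0698],[-1,0,0,0,0,0,0]]]' >/dev/null; python3 o.py
```

```text
16.175 z 0.3328 ang 23.83 ctr [0.5397 0.2311] Ft(resist) -0.15 Fr 0.97 Fz -4.25 M [ 0.3088  0.5857 -0.0194] tilt [0.   0.02]
16.55 z 0.3328 ang 31.81 ctr [0.5398 0.2311] Ft(resist) 0.53 Fr 0.53 Fz -3.76 M [0.3775 0.6833 0.0069] tilt [0.   0.02]
```

```bash
python3 -m creep '[[[-1,-0.03,-0.853,0,0,0,-0.0698],[-1,-0.03,-0.853,0,0,0,-0.0698],[-1,0,0,0,0,0,0]]]' >/dev/null; python3 o.py;python3 -m creep '[[[-1,-0.03,-0.853,0,0,0,-0.0698],[-1,0,0,0,0,0,0]]]' >/dev/null; python3 o.py;python3 -m creep '[[[-1,-0.03,-0.853,0,0,0,-0.0698],[-1,0,0,0,0,0,0]]]' >/dev/null; python3 o.py
```

```text
16.925 z 0.3328 ang 39.79 ctr [0.5398 0.2311] Ft(resist) 1.41 Fr 1.51 Fz -3.92 M [0.246  0.7054 0.0569] tilt [0.   0.03]
17.175 z 0.3328 ang 43.79 ctr [0.5398 0.2312] Ft(resist) 0.41 Fr 1.31 Fz -3.44 M [0.1867 0.6223 0.0434] tilt [0.   0.02]
17.425 z 0.3327 ang 47.8 ctr [0.5398 0.2311] Ft(resist) 0.69 Fr -0.24 Fz -4.12 M [0.1001 0.5272 0.0435] tilt [0.   0.02]
```

```bash
for i in 1; do python3 -m creep '[[[-1,-0.03,-0.853,0,0,0,-0.0698],[-1,0,0,0,0,0,0]]]' >/dev/null; python3 o.py;python3 -m creep '[[[-1,-0.03,-0.853,0,0,0,-0.0698],[-1,0,0,0,0,0,0]]]' >/dev/null; python3 o.py;python3 -m creep '[[[-1,-0.03,-0.853,0,0,0,-0.0698],[-1,0,0,0,0,0,0]]]' >/dev/null; python3 o.py; done
```

```text
17.675 z 0.3328 ang 51.79 ctr [0.5398 0.2311] Ft(resist) 0.83 Fr 0.72 Fz -4.24 M [0.0057 0.5375 0.0418] tilt [0.   0.03]
17.925 z 0.3327 ang 55.78 ctr [0.5398 0.2311] Ft(resist) -0.1 Fr 0.38 Fz -4.18 M [-0.0351  0.4607  0.0144] tilt [0.   0.02]
18.175 z 0.3328 ang 59.78 ctr [0.5398 0.2311] Ft(resist) -0.16 Fr 0.9 Fz -3.48 M [-0.1898  0.4562  0.0382] tilt [0.   0.03]
```

```bash
for i in 1; do python3 -m creep '[[[-1,-0.03,-0.853,0,0,0,-0.0698],[-1,0,0,0,0,0,0]]]' >/dev/null; python3 o.py;python3 -m creep '[[[-1,-0.03,-0.853,0,0,0,-0.0698],[-1,0,0,0,0,0,0]]]' >/dev/null; python3 o.py;python3 -m creep '[[[-1,-0.02,-0.64,0,0,0,-0.0524],[-1,0,0,0,0,0,0]]]' >/dev/null; python3 o.py; done
```

```text
18.425 z 0.3328 ang 63.79 ctr [0.5399 0.2311] Ft(resist) -0.59 Fr 1.39 Fz -4.08 M [-0.5224  0.3449 -0.0975] tilt [0.01 0.02]
18.675 z 0.3327 ang 67.81 ctr [0.5397 0.2311] Ft(resist) -1.85 Fr 3.21 Fz -3.22 M [-0.6969  0.4606  0.0303] tilt [-0.01  0.01]
18.925 z 0.3327 ang 70.81 ctr [0.5397 0.2312] Ft(resist) -1.83 Fr 4.15 Fz -3.21 M [-1.007   0.6485 -0.0358] tilt [-0.02 -0.  ]
```

```bash
python3 -m creep '[[[-1,0.03,0.08,0,0.008,0,0],[-1,0,0,0,0,0,0]]]' >/dev/null; python3 o.py; python3 -m creep '[[[-1,-0.01,-0.43,0,0,0,-0.035],[-1,0,0,0,0,0,0]]]' >/dev/null; python3 o.py
```

```text
19.175 z 0.3328 ang 70.93 ctr [0.5391 0.2323] Ft(resist) -1.54 Fr 1.15 Fz -3.55 M [-0.1775  0.5198 -0.1304] tilt [ 0.17 -0.42]
19.425 z 0.3328 ang 72.95 ctr [0.5392 0.232 ] Ft(resist) -0.85 Fr 1.72 Fz -2.76 M [-0.1636  0.5231  0.0101] tilt [ 0.16 -0.41]
```

```bash
cat >> o.py <<'E'
M=s['moment'];r=T[:3,3]-[.5398,.2311,0]
print('    tau_axis',(M[2]+r[0]*F[1]-r[1]*F[0]).round(3),'Mroll',(M@x).round(3),'Mpitch',(M@y).round(3),'grip',s['grip_width'].round(4))
E
for i in 1; do python3 -m creep '[[[-1,-0.01,-0.43,0,0,0,-0.035],[-1,0,0,0,0,0,0]]]' >/dev/null; python3 o.py; python3 -m creep '[[[-1,-0.01,-0.64,0,0,0,-0.0524],[-1,0,0,0,0,0,0]]]' >/dev/null; python3 o.py; python3 -m creep '[[[-1,-0.01,-0.64,0,0,0,-0.0524],[-1,0,0,0,0,0,0]]]' >/dev/null; python3 o.py; done
```

```text
19.675 z 0.3328 ang 74.93 ctr [0.5393 0.2318] Ft(resist) -0.65 Fr 1.97 Fz -1.91 M [-0.2616  0.2904  0.0727] tilt [ 0.16 -0.42]
19.925 z 0.3329 ang 77.91 ctr [0.5394 0.2317] Ft(resist) -1.13 Fr 0.49 Fz -1.77 M [-0.2014  0.1222  0.0571] tilt [ 0.18 -0.42]
20.175 z 0.3329 ang 80.88 ctr [0.5394 0.2316] Ft(resist) -1.51 Fr 0.74 Fz -0.59 M [-0.1646  0.0576 -0.0288] tilt [ 0.18 -0.43]Traceback (most recent call last):
  File "o.py", line 6, in <module>
    print('    tau_axis',(M[2]+r[0]*F[1]-r[1]*F[0]).round(3),'Mroll',(M@x).round(3),'Mpitch',(M@y).round(3),'grip',s['grip_width'].round(4))
                                                                                                                   ^^^^^^^^^^^^^^^^^^^^^
AttributeError: 'float' object has no attribute 'round'
Traceback (most recent call last):
  File "o.py", line 6, in <module>
    print('    tau_axis',(M[2]+r[0]*F[1]-r[1]*F[0]).round(3),'Mroll',(M@x).round(3),'Mpitch',(M@y).round(3),'grip',s['grip_width'].round(4))
                                                                                                                   ^^^^^^^^^^^^^^^^^^^^^
AttributeError: 'float' object has no attribute 'round'
Traceback (most recent call last):
  File "o.py", line 6, in <module>
    print('    tau_axis',(M[2]+r[0]*F[1]-r[1]*F[0]).round(3),'Mroll',(M@x).round(3),'Mpitch',(M@y).round(3),'grip',s['grip_width'].round(4))
                                                                                                                   ^^^^^^^^^^^^^^^^^^^^^
AttributeError: 'float' object has no attribute 'round'
```

```bash
sed -i "s/s\['grip_width'\].round(4)/round(s['grip_width'],4)/" o.py
for i in 1; do python3 -m creep '[[[-1,-0.015,-0.64,-0.03,0,0,-0.0524],[-1,0,0,0,0,0,0]]]' >/dev/null; python3 o.py; python3 -m creep '[[[-1,-0.015,-0.64,-0.03,0,0,-0.0524],[-1,0,0,0,0,0,0]]]' >/dev/null; python3 o.py;  done
```

```text
20.425 z 0.3333 ang 83.86 ctr [0.5395 0.2315] Ft(resist) -4.08 Fr 0.06 Fz -1.61 M [-0.3951 -0.3618 -0.0779] tilt [ 0.19 -0.44]
    tau_axis 0.422 Mroll 0.527 Mpitch -0.093 grip 0.0247
20.675 z 0.3336 ang 86.85 ctr [0.5395 0.2315] Ft(resist) -4.54 Fr -0.96 Fz -2.56 M [-0.3822 -0.4451 -0.3107] tilt [ 0.19 -0.44]
    tau_axis 0.246 Mroll 0.569 Mpitch -0.139 grip 0.0246
```

```bash

for i in 1; do python3 -m creep '[[[-1,0,-0.05,0,0,0,0],[-1,0,0,0,0,0,0]]]' >/dev/null; python3 o.py; python3 -m creep '[[[-1,-0.015,-0.64,-0.02,0,0,-0.0524],[-1,0,0,0,0,0,0]]]' >/dev/null; python3 o.py;  done
```

```text
20.925 z 0.3337 ang 86.95 ctr [0.5394 0.2315] Ft(resist) -3.94 Fr -2.53 Fz -1.82 M [-0.1877 -0.5349 -0.4556] tilt [ 0.19 -0.43]
    tau_axis 0.027 Mroll 0.462 Mpitch -0.323 grip 0.0246
21.175 z 0.3335 ang 89.95 ctr [0.5393 0.2306] Ft(resist) -6.85 Fr 5.14 Fz -2.13 M [-1.6638 -0.2376  0.0288] tilt [ 0.11 -0.54]
    tau_axis 0.873 Mroll 1.451 Mpitch 0.848 grip 0.0243
```

```bash

for i in 1; do python3 -m creep '[[[-1,0.04,0.03,0,0.008,0,0],[-1,0,0,0,0,0,0]]]' >/dev/null; python3 o.py; python3 -m creep '[[[-1,0,0,0,0,0,0]]]' >/dev/null; python3 o.py;  done
```

```text
21.425 z 0.3336 ang 89.97 ctr [0.5385 0.2311] Ft(resist) -4.88 Fr 4.25 Fz -1.43 M [-0.6415  0.5208  0.2353] tilt [ 0.41 -0.88]
    tau_axis 0.844 Mroll 0.179 Mpitch 0.803 grip 0.0246
21.55 z 0.3336 ang 89.96 ctr [0.5385 0.231 ] Ft(resist) -4.97 Fr 5.1 Fz -1.0 M [-0.6511  0.5646  0.3554] tilt [ 0.39 -0.87]
    tau_axis 0.975 Mroll 0.16 Mpitch 0.841 grip 0.0244
```

```bash
python3 - <<'E'
from h import *
f=grab('wrist');t=grab('scene');u=grab('top');np.save('s5.npy',cloud(t));np.save('t5.npy',cloud(u))
a=cv2.resize(t['image'][130:310,90:330],(400,300),interpolation=2);b=cv2.resize(u['image'][130:280,100:300],(400,300),interpolation=2);c=cv2.resize(f['image'],(400,300))
cv2.imwrite('pics/v5.png',np.vstack([np.hstack([a,b]),np.hstack([c,c*0])]))
s,T=tool();print(s['qpos'],s['joint_efforts'])
E
```

```text
[ 0.3584  0.6113 -1.1232  2.0311  0.7084  0.9553  1.098 ] [ -2.8922 -71.6199 -21.5236 -29.3334  -0.145   -1.5287  -0.3472]
```

View pics/v5.png

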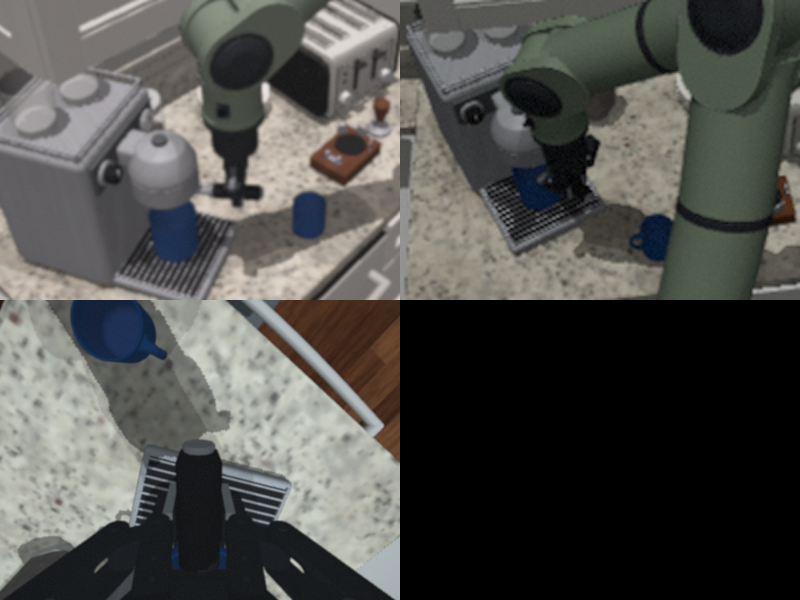

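The picture shows the bell, mug and tray all clear of the gripper. The handle is now about 15° past front. I'll continue slowly and read the force while it is moving.

```bash

for i in 1; do python3 -m creep '[[[-1,-0.002,-0.213,-0.01,0,0,-0.01745],[-1,-0.002,-0.213,-0.01,0,0,-0.01745]]]' >/dev/null; python3 o.py; python3 -m creep '[[[-1,0,0,0,0,0,0]]]' >/dev/null; python3 o.py;  done
```

```text
21.95 z 0.3338 ang 91.98 ctr [0.5378 0.232 ] Ft(resist) 9.49 Fr 4.02 Fz -3.33 M [ 1.375   2.1369 -1.3878] tilt [ 0.3  -0.74]
    tau_axis -2.544 Mroll -2.439 Mpitch 0.751 grip 0.0246
22.075 z 0.3338 ang 91.94 ctr [0.5381 0.2316] Ft(resist) 2.93 Fr 3.83 Fz -2.56 M [ 0.5006  1.3987 -0.7469] tilt [ 0.33 -0.77]
    tau_axis -1.097 Mroll -1.292 Mpitch 0.75 grip 0.0244
```

```bash
python3 -m creep '[[[0.2,0,0,0,0,0,0],[0.2,0,0,0,0,0,0],[0.2,0,0,0,0,0,0],[0.2,0,0,0,0,0,0]]]' 30 ; python3 o.py; python3 - <<'E'
from h import *
s,T=tool();f=grab('wrist');M=np.array(f['tool_from_camera']);C=cloud(f,T@M)
I=f['image'];cv2.imwrite('pics/w6.png',I)
dk=(I.max(-1)<70)
# points on the grip: within 20 mm of tool x line, 100..170 from axis
x=T[:3,0];y=T[:3,1];d=C-T[:3,3];a=d@x;b=d@y
g=dk&(abs(b)<.02)&(a>.012)&(a<.05)&(C[...,2]>.15)&(C[...,2]<.215)
P=C[g];aa=a[g];bb=b[g];print(len(P));m=abs(bb)<.006
p=np.polyfit(aa[m],P[m,2],1);print('pitch deg',np.degrees(np.arctan(p[0])),'z at grip',np.polyval(p,0))
p=np.polyfit(aa,bb,1);print('yaw rel',np.degrees(p[0]),p[1])
E
```

```text
clock: 22.58
position: [0.4458, 0.152, 0.3342]
tool_rot: [-3.126, -0.003, -2.435]
force: [0.1, 0.5, -1.1]
grip_width: 0.0513
finger_force: 0.0
22.575 z 0.3342 ang 92.01 ctr [0.5388 0.2315] Ft(resist) 0.32 Fr -0.45 Fz -1.09 M [0.0022 0.023  0.011 ] tilt [ 0.45 -0.79]
    tau_axis -0.027 Mroll -0.017 Mpitch 0.016 grip 0.0513
3699
pitch deg -5.34407874996597 z at grip 0.19153809624985174
yaw rel 0.10390741847041471 0.001823762334008313
```

```bash
python3 - <<'E'
from h import *
D=np.load('w2t.npy');I=cv2.imread('pics/w2.png')
def go(D,I,R_=np.eye(3)):
    D=D@R_.T
    a,b,z=D[...,0],D[...,1],-D[...,2]
    g=(I.max(-1)<70)&(abs(b)<.02)&(a>.012)&(a<.05)&(D[...,2]>.11)&(D[...,2]<.18)
    P=D[g];m=abs(P[:,1])<.006;p=np.polyfit(P[m,0],-P[m,2],1);q=np.polyfit(P[:,0],P[:,1],1)
    w=P[(P[:,0]>.02)&(P[:,0]<.035)];r=np.polyfit(w[abs(w[:,1]-w[:,1].mean())<.01,1],-w[abs(w[:,1]-w[:,1].mean())<.01,2],1)
    print('pitch',np.degrees(p[0]),'z',p[1],'yaw',np.degrees(q[0]),q[1],'roll',np.degrees(r[0]))
go(D,I)
s,T=tool();f=grab('wrist');C=cloud(f,np.array(f['tool_from_camera']));print(s['tool_rot']*57.3)
# express in levelled tool frame
yaw=s['tool_rot'][2];Rl=R.from_euler('xyz',[np.pi,0,yaw]).as_matrix();go(C,f['image'],Rl.T@T[:3,:3])
E
```

```text
pitch -4.190008111555392 z -0.1407336783279442 yaw 0.7248515003129054 -0.0003492474663285885 roll 0.10869887246380829
[-179.1252   -0.1706 -139.4953]
pitch -4.976626382892281 z -0.1426031038915835 yaw 0.3206962393443081 -0.0005555320264930319 roll 0.33480035366133826
```

```bash
python3 -m creep '[[[0.2,0,-0.06,0,-0.0155,0,0],[0.2,0,0,0,0,0,0],[-1,0,0,0,0,0,0],[-1,0,0,0,0,0,0],[-1,0,0,0,0,0,0],[-1,0,0,0,0,0,0]]]' 40 ; python3 o.py; python3 -m creep '[[[-1,-0.002,-0.213,0,0,0,-0.01745]]]' >/dev/null; python3 o.py; python3 -m creep '[[[-1,0,0,0,0,0,0]]]' >/dev/null; python3 o.py
```

```text
clock: 23.42
position: [0.446, 0.1517, 0.3341]
tool_rot: [3.141, -0.003, -2.435]
force: [-3.5, 4.5, 0.8]
grip_width: 0.0254
finger_force: 43.7
23.425 z 0.3341 ang 92.01 ctr [0.539  0.2312] Ft(resist) 5.65 Fr -0.26 Fz 0.77 M [ 0.659   0.6954 -0.7172] tilt [-0.17 -0.09]
    tau_axis -1.411 Mroll -0.955 Mpitch 0.1 grip 0.0254
23.55 z 0.3341 ang 93.05 ctr [0.5385 0.2317] Ft(resist) 13.72 Fr 0.11 Fz -0.09 M [ 1.6145  1.6568 -1.2699] tilt [-0.21 -0.04]
    tau_axis -2.955 Mroll -2.311 Mpitch 0.167 grip 0.0256
23.675 z 0.3341 ang 93.02 ctr [0.5389 0.2313] Ft(resist) 5.37 Fr 0.05 Fz 0.28 M [ 0.5753  0.6526 -0.8809] tilt [-0.17 -0.08]
    tau_axis -1.541 Mroll -0.866 Mpitch 0.106 grip 0.0253
```

The resistance is well past tight: about 1.5 N·m static and more while moving. I stop here, release, back off upwards and check.

```bash
python3 -m creep '[[[0.5,0,0,0,0,0,0],[0.5,0,0,0,0,0,0],[0.5,0,0,0,0,0,0],[0.5,0,0,0,0,0,0],[0.5,0,0,-0.5,0,0,0],[0.5,0,0,-1,0,0,0],[0.5,0,0,-2,0,0,0],[0.5,0,0,-2,0,0,0],[0.5,0,0,-1.5,0,0,0],[0.5,0,0,0,0,0,0],[0.5,0,0,0,0,0,0]]]'; python3 o.py; python3 - <<'E'
from h import *
s,T=tool();f=grab('wrist');M=np.array(f['tool_from_camera']);C=cloud(f,T@M);t=grab('scene');S=cloud(t)
cv2.imwrite('pics/v7.png',np.hstack([cv2.resize(f['image'],(400,300)),cv2.resize(t['image'][150:300,120:320],(400,300),interpolation=2)]))
I=f['image'];a=np.array([.5398,.2311])
h=C[...,:2]-a;r=np.hypot(h[...,0],h[...,1]);az=np.degrees(np.arctan2(h[...,1],h[...,0]))%360
g=(I.max(-1)<70)&(r>.08)&(r<.165)&(C[...,2]>.15)&(C[...,2]<.21)&(abs(az-221)<12)
P=C[g];print(len(P),np.median(az[g]))
k=abs((az[g]-np.median(az[g]))*np.pi/180*r[g])<.006
for lo in np.arange(.08,.165,.012):
    m=k&(r[g]>lo)&(r[g]<lo+.012)
    if m.sum()>5: print(lo.round(3),m.sum(),np.median(P[m,2]).round(4))
Q=S.reshape(-1,3);d=np.hypot(Q[:,0]-.54,Q[:,1]-.23);q=Q[(d<.06)&(Q[:,2]>.10)&(Q[:,2]<.125)];print('mug top',len(q),q[:,2].max() if len(q) else 0)
E
```

```text
clock: 25.05
position: [0.4477, 0.1498, 0.4038]
tool_rot: [3.142, -0.004, -2.417]
force: [-0.5, 0.1, -0.2]
grip_width: 0.0645
finger_force: 0.0
25.05 z 0.4038 ang 92.99 ctr [0.5393 0.2308] Ft(resist) 0.37 Fr 0.33 Fz -0.19 M [ 0.0099  0.058  -0.031 ] tilt [-0.16 -0.13]
    tau_axis -0.076 Mroll -0.046 Mpitch 0.037 grip 0.0645
4251 220.7891678516767
0.08 230 0.1899
0.092 282 0.1901
0.104 280 0.19
0.116 298 0.1898
0.128 309 0.1898
0.14 342 0.1897
0.152 360 0.1888
mug top 218 0.12471640541227436
```

View pics/v7.png

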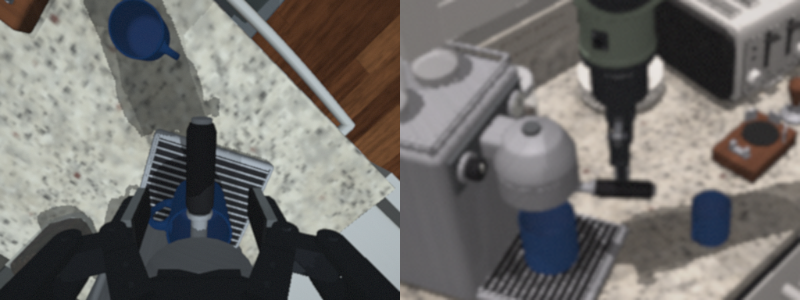

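The pictures show the portafilter hanging level: the handle top is at 0.190 m along its whole length. The mug is upright and the gripper is clear. Handing in.

```bash
python3 -c "
from workcell import bot;print(bot.job_done())"
```

```text
the job is handed in; nothing more can be done
None
```

The portafilter is in the group, level and gripped on the gasket about 92° past entry (17° past straight front), the mug is still upright, and the job is handed in; no verdict came back. The last push peaked near 24 N at the handle, above the 15 N target but under the 25 N limit.

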